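Close the battery bay of a bench tester

ROBOT

A 6-joint arm with a two-finger parallel gripper is mounted at the origin on the work surface. World frame = base frame: x ahead of the robot, y to its left, z up, the work surface at z = 0. Lengths are in m, angles in rad, forces in N, time in s.
With the tool pointing down it reaches from about 0.3 to 0.875 m from the base axis. Payload 6.4 kg.
Tool frame: the origin (TCP) lies midway between the tips of the shut fingers; the grasp point (between the pads) lies 19 mm behind it (ctrl.pinch_z is the distance from the TCP to the grasp point, in m); z points along the fingers, y is the line along which they close (so a half turn about z gives the same grasp; the last joint's range is limited). The gripper opens to 85 mm and grips with 20 to 120 N. Pads are 22 mm wide; open, the fingers measure 114 mm over their backs; the gripper's body (76 mm by 85 mm) begins 54 mm behind the grasp point. The pads swing forward as they close: fully open they stand 13 mm farther back than shut.
Start: joints at [-1.428, 0.181, 1.607, -0, 1.354, -0.206], TCP at [0.197, -0.54, 0.198] pointing down, gripper open.
Joint ranges: [-2.99, 2.99], [-0.89, 2.07], [0.3, 2.58], [-1.14, 4.28], [0, 2.63], [-3.12, 3.12]. Speed limits (rad/s): [2.57, 2.57, 3.01, 3.14, 3.14, 3.14].

INTERFACE

Orientations are given as a unit quaternion [w, x, y, z].
In Python, from bench import ctrl gives the robot as it stands.
- The arm moves only by the tool apply_moves, never from a script. Its argument "moves" is a list of rows, each an object with "jaw": the opening, from 0 (shut) to 1 (fully open); "offset": the shift along the tool's x, y, z in mm, a list of three; "rot": the turn, a rotation vector about the tool's x, y, z in degrees, a list of three. In form: [{"jaw": jaw, "offset": [dx, dy, dz], "rot": [ax, ay, az]}, ...]. A call has exactly 5 rows; each row shifts and turns the commanded pose from where the row before left it, along the tool's axes as they then stand; what a row does not reach is not made up. A row lasts 1/8 s, in which the tool goes at most 62.5 mm and 10.7 degrees, less where a joint would pass 70% of its speed; a pose out of reach is approached as far as the arm can. A call is refused whole if a number of a shift passes 62.5 or a number of a turn 10.7, either way. A call with a gripper value outside its range is refused whole. The fingers move at their own pace and stop on an object; the grip force is fixed at half the most. Time passes only in rows, so rows that do not move let the fingers close, or fill a call up. It gives the time, the measured TCP pose, the force, the opening and the grip force at its end, in the units of the state.
- ctrl.get_obs(): the state, without advancing time (a new reading comes with each control period).
- ctrl.camera(name): name is "scene" or "top" or "wrist"; returns (picture, depth): 480x640x3 uint8, red, green, blue; 480x640 float32, m along the optical axis (not along the pixel's ray), 0 where there is no reading.
- ctrl.camera_params(name): a dict with "K" (3x3 intrinsics, pixels), "cam_to_world" (4x4, takes a point from camera to world coordinates); the wrist camera has in their place "mount" (4x4, takes a point from camera to tool coordinates, whose origin is the TCP and whose axes are the flange's). Camera axes: x right, y down, z forward; pixel columns grow to the right and rows downward; lengths in m; the calibration is good to about 2 mm. The wrist camera is an equidistant fisheye: a pixel r from the principal point sees the ray r / f radians off the axis. A picture is of the moment at which its call begins: read the wrist's pose just before it. camera_params takes no time and is no camera call.
- ctrl.hand_in(): hands the job in; it is judged then, once.
Trained networks look in the newest picture that a camera, given by its name, has taken for a name from the list of things; names that differ only in an ending like _2 or _b are one class to them, and where a whole thing is asked for, a point or a joint stands for the part that bears it (a point fixed in the world has none). Each returns a list of dicts, best first, with "score" (0 to 1); they miss things now and then, are a little off and sometimes report something else, mostly with a low value. They report only what shows in the picture. A call takes as long as a camera call. They do not tell look-alikes from the thing itself.
- ctrl.outline_of(camera, target): "region" (480x640 bool, what is visible of it) and "position" ([column, row] in pixels, amid what is visible of it).
The state is a dict: "time_s": time; "q": joint angles; "dq": joint speeds; "joint_efforts": joint torques, N m; "eef_pos": TCP position; "eef_rot": TCP orientation; "wrist_force": force on the tool from outside, world axes, zero at the start; "torque": the same for the moment, N m; "opening": opening from 0.0 (shut) to 1.0 (fully open); "grasp_force": force on a finger pad.
Only numpy, scipy, OpenCV 4.12 (cv2) and the standard library are available. Lean on these libraries where they do the work, as an engineer would, in place of code of your own. Each camera call takes 0.05 s, during which the arm holds its last target. There are 200 camera calls.

TASK

Put the white cover back on the battery bay of the black bench tester: hold it at a tilt, hook its lip fully under the metal ledge, then swing it down and press the other end gently until it lies flat and fully home with both yellow side catches sprung back over it. Feel your way and do not force anything, leave the other things on the bench where they are, and let go at the end.

Things in the scene. Friction and masses are not known exactly. Their poses are not given: they have to be found in the camera images.
- tester: Black bench tester, bolted down, deck 50 mm high over x -115..115, y -75..135 mm (sockets and board up to 67 mm high at y > 55). Origin on the bench under the nominal bay middle, z up, +x from ledge to end wall. The grey bay frame (ledge, slot, walls, seat, catches as one) sits on slotted screws UP TO 10 mm EITHER WAY ALONG x of nominal; tight, does not shift; no reading tells it: feel for it.
- ledge (a point): Nominal middle of the ledge's lower edge: tester frame (-61, 0, 56.5) mm; true edge up to 10 mm either way along x. Axes as the tester's. Metal strip 86 mm wide (y), z 56.5 to 61.5. Under it a slot opens towards +x, its back wall 11.5 mm in from the edge, with no floor within y = +-31 for 20 mm below the ledge. Fully hooked: the lip's end meets the slot's back.
- seat (a point): Nominal middle of the seat: tester frame (0, 0, 50) mm; the cover's origin rests here plus the frame's shift in x and -0.5 to +3 mm play, axes along the tester's. Seat rails: tops z = 50, at y 31..43 mm either side, x -72..63. Side walls: inner faces y = +-43.5, top z = 58. End wall: face x = 63, top z = 58: a cover not hooked fully lands on top of it and will not go down.
- cover: White plastic cover, loose, 0.13 to 0.25 kg, flat on the bench at the start. 116 (x) x 80 (y) x 8 mm plate from x = -56 to 60 mm, the origin at y = 0 on its underside, z up, x away from the lip. At -x a lip 60 wide, 4 mm thick continues the underside from x = -56 to -72. On top a blue grip rib 36 (x) x 14 (y) mm, z 8 to 37 mm, centred on the origin: pinch it across y.
- lip (a point): Middle of the lip's end edge: cover frame (-72, 0, 2) mm. Axes as the cover's.
- grip (a point): A point in the blue rib: cover frame (0, 0, 30) mm, 7 mm below the rib's top.
- charger: Bystander: white plug-in charger, block 70 x 45 x 30 mm; origin at the centre of its underside.
- cell: Bystander: red battery cell standing upright, 26 mm across, 53 mm high; origin at the centre of its foot.
- screws: Bystander: jar of screws with a blue cap, 48 mm across, 55 mm high; origin at the centre of its foot.
- driver: Bystander: screwdriver lying on the bench, 160 mm long along its x.
- catch_left (a joint): Yellow sprung catch on the +y side wall, 20 mm long in x, nominally x 38..58; m: 0 = out (closed), 0.010 = pushed back to +y. Nose at y = 35.5 mm, 1 to 8 mm over the seated cover's edge; underside z = 59.5; from the nose (z 61.5) a slope rises to y = 44, z = 74.5, the top. The cover's long edge pressed down pushes it back. Pressing the plate 40 mm from its middle with 3 to 12 N snaps both over.
- catch_right (a joint): The same catch mirrored on the -y side wall: 0 = out (closed), 0.010 = pushed back to -y.
There are look-alikes about, which are no part of the job. Leave any turquoise look-alike of the cover alone.

How it is judged:
On the way:
1. the lip is in the bay below the ledge's underside, at the ledge end, with the cover still tilted (x of lip in the frame of tester below -0.057 m and z of lip in the frame of tester between 0.025 and 0.0555 m and y of lip in the frame of tester between -0.012 and 0.012 m and angle between cover's own z axis and vertical between 0.06 and 0.8 rad), for 0.1 s.
At the end, for the whole second after the job is handed in: The cover lies in the bay on its seat (origin 50 mm high within 2 mm, level within 0.025 rad), its lip end under the ledge, within 14 mm along and 6 mm across of the tester's origin and within 0.1 rad of its x axis, both catches sprung out again to within 2 mm, and the cover at rest (z of cover in the frame of tester between 0.048 and 0.052 m and angle between cover's own z axis and vertical below 0.025 rad and x of cover in the frame of tester between -0.014 and 0.014 m and y of cover in the frame of tester between -0.006 and 0.006 m and x of lip in the frame of tester below -0.057 m and z of lip in the frame of tester below 0.0555 m and angle between the x axis of cover and the x axis of tester, either way round below 0.1 rad and linear speed of cover below 0.02 m/s and value of joint each of catch_left, catch_right below 0.002 m); the robot touches nothing.
It fails at once if the cover is pressed on the tester with more than 30 N (contact force between cover and tester above 30 N).
It fails at once if the robot presses on the tester itself with more than 35 N (contact force between any of the fingers, the arm and tester above 35 N).
It fails at once if a bystander is moved by more than 30 mm (distance of any of charger, cell, screws, driver from where it was at the start of the episode above 0.03 m).
It also fails if it takes over 58 s, if anything falls off the work surface, if the arm or the gripper's body presses on something with over 40 N, if the wrist force passes 120 N, or if a joint passes its speed limit or range.

## Working session

There is one attempt and no reset: what is moved stays moved. The work goes in short steps, Python scripts to look and compute and a tool call to move; the robot and the scene stay as the last step left them, time stands still between calls to the robot, and variables do not carry over. Pictures are saved under pics/ and viewed, at most 10 in all, crops included, and the job is handed in when it is done.

Besides the shell and the picture viewer there is one more tool, called after "Request:" as name(argument=value, ...) on one line, values as JSON. apply_moves: Moves the arm, as the interface text tells. Its arguments: {"type":"object","properties":{"moves":{"type":"array"}},"required":["moves"]}

```bash
mkdir -p pics; ls; cat > h.py <<'E'
import numpy as np,cv2
from scipy.spatial.transform import Rotation as R
from bench import ctrl
def pts(cam,depth):
    p=ctrl.camera_params(cam);K=np.array(p['K']);T=np.array(p['cam_to_world'])
    v,u=np.mgrid[0:480,0:640]
    P=np.stack([(u-K[0,2])/K[0,0]*depth,(v-K[1,2])/K[1,1]*depth,depth],-1)
    W=P@T[:3,:3].T+T[:3,3]; W[depth<=0]=np.nan
    return W
def pose():
    o=ctrl.get_obs();q=np.array(o['eef_rot']);return np.array(o['eef_pos']),R.from_quat(q[[1,2,3,0]]),o
E
python3 - <<'E'
from h import *
p,r,o=pose();print(p,r.as_matrix().round(3),o['time_s'])
for c in('top','scene'):
    im,d=ctrl.camera(c);W=pts(c,d);np.savez(f'pics/{c}0.npz',im=im,W=W)
    cv2.imwrite(f'pics/{c}0.png',im[:,:,::-1])
    for n in('cover','tester','grip','charger','cell','screws','driver','catch_left'):
        for k in ctrl.outline_of(c,n)[:3]:
            w=W[k['region']];print(c,n,round(k['score'],2),np.round(k['position']),np.nanmedian(w,0).round(3),np.nanpercentile(w,2,axis=0).round(3),np.nanpercentile(w,98,axis=0).round(3))
E
```

```text
pics
[ 0.19643317 -0.53975546  0.19699062] [[ 0.94   0.342 -0.   ]
 [ 0.342 -0.94   0.002]
 [ 0.    -0.002 -1.   ]] 0.0
top cover 0.89 [379. 273.] [ 0.505 -0.154  0.008] [ 0.443 -0.194  0.002] [ 0.568 -0.116  0.038]
top cover 0.86 [453. 276.] [ 0.483 -0.305  0.009] [ 0.423 -0.36   0.002] [ 0.545 -0.257  0.038]
top cover 0.73 [362. 194.] [ 0.681 -0.141  0.008] [ 0.619 -0.181  0.001] [ 0.746 -0.104  0.037]
top tester 0.93 [199. 254.] [0.574 0.22  0.05 ] [0.463 0.113 0.004] [0.69  0.323 0.065]
top grip 0.92 [455. 274.] [ 0.484 -0.305  0.009] [ 0.423 -0.36   0.002] [ 0.547 -0.257  0.038]
top grip 0.81 [384. 270.] [ 0.505 -0.153  0.008] [ 0.442 -0.194  0.   ] [ 0.569 -0.115  0.038]
top grip 0.68 [445. 161.] [ 0.739 -0.321  0.008] [ 0.677 -0.371  0.   ] [ 0.805 -0.281  0.038]
top charger 0.89 [312. 334.] [0.384 0.004 0.03 ] [ 0.359 -0.032  0.001] [0.408 0.04  0.035]
top cell 0.64 [505. 236.] [ 0.551 -0.419  0.049] [ 0.541 -0.435  0.01 ] [ 0.563 -0.411  0.055]
top screws 0.95 [100. 247.] [0.6   0.426 0.053] [0.581 0.41  0.008] [0.622 0.453 0.059]
top driver 0.73 [305. 127.] [ 0.837 -0.025  
[... 407 characters left out ...]
5 0.003] [0.702 0.32  0.066]
scene grip 0.92 [234. 274.] [ 0.518 -0.16   0.009] [ 0.444 -0.194  0.002] [ 0.572 -0.116  0.038]
scene grip 0.77 [300. 319.] [ 0.694 -0.147  0.009] [ 0.622 -0.181  0.003] [ 0.749 -0.103  0.038]
scene grip 0.74 [252. 407.] [ 0.75  -0.327  0.008] [ 0.68  -0.369  0.002] [ 0.807 -0.282  0.038]
scene charger 0.88 [246. 198.] [ 0.395 -0.001  0.029] [ 0.361 -0.032  0.002] [0.413 0.035 0.034]
scene cell 0.8 [136. 368.] [ 0.562 -0.426  0.044] [ 0.545 -0.436  0.005] [ 0.568 -0.414  0.055]
scene screws 0.74 [427. 148.] [0.61  0.421 0.039] [0.586 0.41  0.006] [0.628 0.451 0.058]
scene driver 0.7 [400. 321.] [ 0.839 -0.029  0.022] [ 0.74  -0.037  0.   ] [ 0.881 -0.012  0.028]
```

View pics/top0.png

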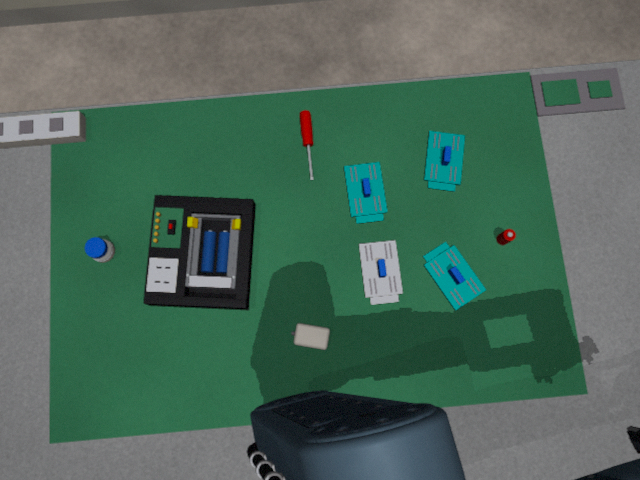

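View pics/scene0.png

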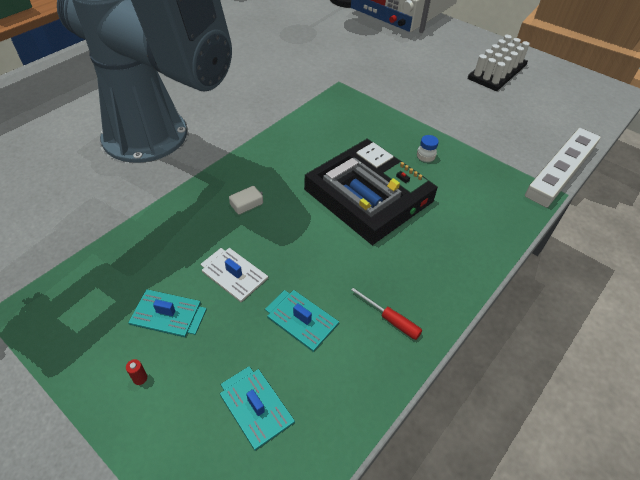

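The white cover is at pixel (380,270) in the top view, with its lip towards the robot (row 300). The tester is at (200,250), with its ledge at row 282 and its catches at row 222. The turquoise covers are look-alikes.

```bash
python3 - <<'E'
from h import *
for c in('top','scene'):
    f=np.load(f'pics/{c}0.npz');im,W=f['im'].astype(int),f['W']
    x,y,z=W[...,0],W[...,1],W[...,2]
    def rect(m,n):
        P=(W[m][:,:2]*1000).astype(np.float32);print(c,n,m.sum(),cv2.minAreaRect(P),'z',np.median(z[m]).round(4))
    box=(x>.42)&(x<.59)&(y>-.21)&(y<-.10)
    rect(box&(z>.025)&(im[...,2]>im[...,0]+40),'rib')
    white=box&(z>.002)&(z<.016)&(im.min(-1)>100)
    rect(white,'plate all'); rect(white&(z>.0065),'plate z>6.5')
    t=(x>.42)&(x<.74)&(y>.08)&(y<.36)
    rect(t&(z>.044)&(z<.075),'tester top')
    rect(t&(z>.044)&(z<.054),'deck')
    yel=t&(im[...,0]>150)&(im[...,1]>120)&(im[...,2]<80)&(z>.055)
    n,l=cv2.connectedComponents(yel.astype(np.uint8))
    for i in range(1,n):
        m=l==i
        if m.sum()>8:rect(m,'yel');print(W[m].mean(0).round(4))
    rect(t&(im.min(-1)>170)&(z>.054)&(y<.25)&(x<.56),'ledge')
    h=t&(z>.054)&(z<.064)&(y<.27)
    rect(h,'frame')
E
```

```text
top rib 120 ((511.29718017578125, -155.13490295410156), (36.15964126586914, 14.102337837219238), 0.32681480050086975) z 0.0373
top plate all 2065 ((506.31048583984375, -156.82786560058594), (133.93572998046875, 82.24201202392578), 1.101073145866394) z 0.0083
top plate z>6.5 1572 ((505.216064453125, -155.4726104736328), (131.80093383789062, 79.55152130126953), 1.0462239980697632) z 0.009
top tester top 8782 ((578.8217163085938, 220.6746826171875), (212.81915283203125, 230.5963592529297), 82.34919738769531) z 0.0515
top deck 6146 ((578.8217163085938, 220.6746826171875), (212.81915283203125, 230.5963592529297), 82.34919738769531) z 0.0503
top yel 72 ((634.8798217773438, 226.86537170410156), (18.888565063476562, 15.526811599731445), 1.5996286869049072) z 0.0722
[0.6356 0.2265 0.0708]
top yel 45 ((623.4578247070312, 134.98403930664062), (10.377902030944824, 17.567028045654297), 84.38614654541016) z 0.0745
[0.6231 0.1346 0.0746]
top ledge 362 ((510.7769470214844, 197.86305236816406), (82.86724853515625, 18.53166961669922), 82.49737548828125) z 0.0618
top frame 1308 ((573.2457885742188, 196
[... 586 characters left out ...]
 82.0811767578125) z 0.0521
scene deck 3651 ((579.8704833984375, 220.48641967773438), (215.06394958496094, 232.69857788085938), 82.0811767578125) z 0.051
scene yel 78 ((635.7996826171875, 227.6810302734375), (21.034229278564453, 20.961524963378906), 76.60154724121094) z 0.0727
[0.6356 0.2265 0.0712]
scene yel 27 ((622.79443359375, 134.3955535888672), (7.8548150062561035, 21.714126586914062), 79.11053466796875) z 0.0756
[0.6241 0.1346 0.0756]
scene ledge 210 ((510.73284912109375, 199.41819763183594), (83.93782806396484, 21.406686782836914), 82.88558959960938) z 0.0628
scene frame 888 ((577.4856567382812, 197.70065307617188), (162.54135131835938, 224.14987182617188), 83.55113983154297) z 0.059
```

Request:
apply_moves(moves=[{"jaw":1,"offset":[45,-26,0],"rot":[0,0,0]},{"jaw":1,"offset":[45,-26,0],"rot":[0,0,0]},{"jaw":1,"offset":[45,-26,0],"rot":[0,0,0]},{"jaw":1,"offset":[45,-26,0],"rot":[0,0,0]},{"jaw":1,"offset":[45,-26,0],"rot":[0,0,0]}])

```text
time_s: 1.52
eef_pos: [0.3645, -0.34, 0.1981]
eef_rot: [0.0, 0.985, 0.173, 0.0]
wrist_force: [0.6, -0.6, -0.6]
opening: 0.997
grasp_force: 0.0
```

```bash
cat >> h.py <<'E'
# cover pose on bench; tester pose
C0=np.array([.5122,-.1553,0]);CY=np.radians(.8)
TO=np.array([.5752,.1909,0]);TY=np.radians(-7.65)
FLIP=R.from_euler('x',180,degrees=True)   # tool x = cover x, tool z down
def go(tp,tr):
    p,r,o=pose();d=r.inv().apply(tp-p)*1000;a=(r.inv()*tr).as_rotvec(degrees=True)
    print('t',round(o['time_s'],2),'off mm',d.round(1),'rot',a.round(2),'F',np.round(o['wrist_force'],2),'M',np.round(o['torque'],2),'open',round(o['opening'],3),'g',round(o['grasp_force'],1))
E
python3 -c "
from h import *
go(C0+[0,0,.08],R.from_euler('z',CY)*FLIP)"
```

```text
t 1.52 off mm [ 201.9 -123.3  118.1] rot [ 0.03 -0.02 19.17] F [ 0.57 -0.64 -0.56] M [-0.04 -0.05 -0.01] open 0.997 g 0.0
```

Request:
apply_moves(moves=[{"jaw":1,"offset":[40,-25,18],"rot":[0,0,0]},{"jaw":1,"offset":[40,-25,18],"rot":[0,0,0]},{"jaw":1,"offset":[40,-25,18],"rot":[0,0,0]},{"jaw":1,"offset":[40,-24,18],"rot":[0,0,9.6]},{"jaw":1,"offset":[40,-20,18],"rot":[0,0,9.6]}])

```text
time_s: 2.15
eef_pos: [0.5167, -0.1652, 0.1076]
eef_rot: [0.0, 1.0, 0.004, 0.0]
wrist_force: [-0.1, -0.3, 0.3]
opening: 1.003
grasp_force: 0.0
```

```bash
python3 - <<'E'
from h import *
go(C0+[0,0,.08],R.from_euler('z',CY)*FLIP)
p,r,o=pose();im,d=ctrl.camera('wrist');cv2.imwrite('pics/w1.png',im[:,:,::-1])
P=ctrl.camera_params('wrist');K=np.array(P['K']);M=np.array(P['mount'])
v,u=np.mgrid[0:480,0:640];x=(u-K[0,2])/K[0,0];y=(v-K[1,2])/K[1,1];th=np.hypot(x,y)
s=np.tan(th)/np.maximum(th,1e-9)
Q=np.stack([x*s*d,y*s*d,d],-1)@M[:3,:3].T+M[:3,3]
W=r.apply(Q.reshape(-1,3)).reshape(Q.shape)+p; W[d<=0]=np.nan
i=im.astype(int)
m=(W[...,2]>.025)&(W[...,2]<.045)&(i[...,2]>i[...,0]+40)&(np.abs(W[...,0]-.512)<.06)&(np.abs(W[...,1]+.155)<.05)
print(m.sum(),cv2.minAreaRect((W[m][:,:2]*1000).astype(np.float32)),np.nanmedian(W[...,2][m]))
m=(W[...,2]>.005)&(W[...,2]<.012)&(i.min(-1)>100)&(np.abs(W[...,0]-.512)<.1)&(np.abs(W[...,1]+.155)<.06)
print(m.sum(),cv2.minAreaRect((W[m][:,:2]*1000).astype(np.float32)),np.nanmedian(W[...,2][m]))
E
```

```text
t 2.15 off mm [-4.4 -9.9 27.6] rot [ 0.01 -0.02 -0.3 ] F [-0.1  -0.3   0.26] M [-0.02  0.01  0.01] open 1.003 g 0.0
947 ((514.1279296875, -155.63670349121094), (35.868534088134766, 12.853707313537598), 0.2697577476501465) 0.037627339286606276
13701 ((507.8525390625, -156.031982421875), (131.7665557861328, 80.760986328125), 1.2243289947509766) 0.008874749879447197
```

View pics/w1.png

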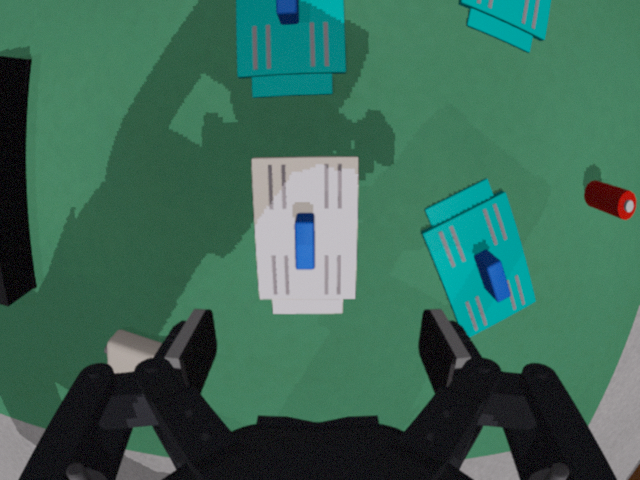

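The white cover is at (305,240) between the open pads, with its lip at the bottom at (308,306). Descending now.

Request:
apply_moves(moves=[{"jaw":1,"offset":[-3.7,-9.6,20],"rot":[0,0,-0.5]},{"jaw":1,"offset":[0,0,25],"rot":[0,0,0]},{"jaw":1,"offset":[0,0,25],"rot":[0,0,0]},{"jaw":1,"offset":[0,0,18],"rot":[0,0,0]},{"jaw":1,"offset":[0,0,8],"rot":[0,0,0]}])

```text
time_s: 2.82
eef_pos: [0.5115, -0.157, 0.0109]
eef_rot: [-0.0, 1.0, 0.011, -0.001]
wrist_force: [0.6, -0.3, -0.1]
opening: 1.001
grasp_force: 0.0
```

Request:
apply_moves(moves=[{"jaw":0,"offset":[0,0,0],"rot":[0,0,0]},{"jaw":0,"offset":[0,0,0],"rot":[0,0,0]},{"jaw":0,"offset":[0,0,0],"rot":[0,0,0]},{"jaw":0,"offset":[0,0,0],"rot":[0,0,0]},{"jaw":0,"offset":[0,0,0],"rot":[0,0,0]}])

```text
time_s: 3.45
eef_pos: [0.5121, -0.1572, 0.0121]
eef_rot: [0.0, 1.0, 0.011, 0.0]
wrist_force: [0.2, 0.3, 0.7]
opening: 0.001
grasp_force: 0.0
```

```bash
python3 - <<'E'
from h import *
go(C0+[0,0,.011],R.from_euler('z',CY)*FLIP)
im,d=ctrl.camera('wrist');im2,_=ctrl.camera('scene')
cv2.imwrite('pics/w2.png',np.hstack([im[:,120:520],cv2.resize(im2[200:400,130:330],(480,480))])[:,:800,::-1])
E
```

```text
t 3.45 off mm [ 0.1 -1.9  1.1] rot [ 0.01 -0.02  0.48] F [0.16 0.26 0.66] M [ 0.04  0.05 -0.01] open 0.001 g 0.0
```

View pics/w2.png

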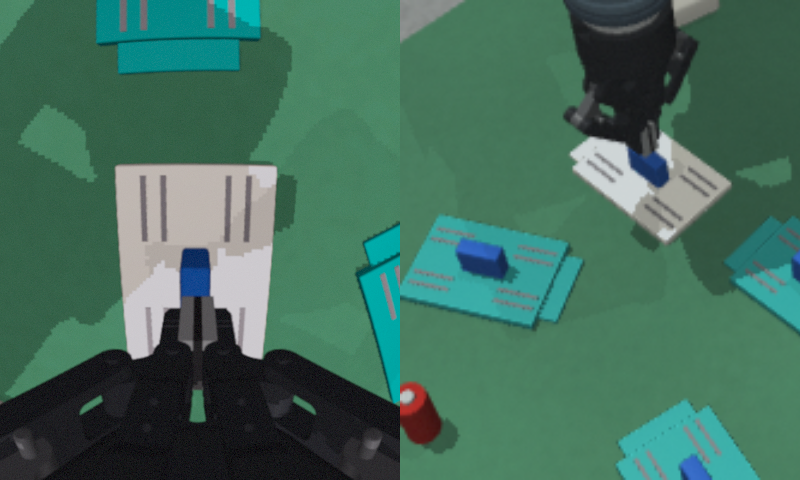

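The fingers are fully shut at (198,320), and the rib shows in front of them at (195,272), so they missed it. I'll re-measure the rib.

```bash
cat >> h.py <<'E'
def wristW():
    p,r,o=pose();im,d=ctrl.camera('wrist')
    P=ctrl.camera_params('wrist');K=np.array(P['K']);M=np.array(P['mount'])
    v,u=np.mgrid[0:480,0:640];x=(u-K[0,2])/K[0,0];y=(v-K[1,2])/K[1,1];th=np.hypot(x,y)
    s=np.tan(th)/np.maximum(th,1e-9)
    Q=np.stack([x*s*d,y*s*d,d],-1)@M[:3,:3].T+M[:3,3]
    W=r.apply(Q.reshape(-1,3)).reshape(Q.shape)+p; W[d<=0]=np.nan
    return im,W
def rects(tag,im,W):
    i=im.astype(int);x,y,z=W[...,0],W[...,1],W[...,2]
    box=(x>.40)&(x<.63)&(y>-.215)&(y<-.095)
    for n,m in(('rib',box&(z>.025)&(z<.045)&(i[...,2]>i[...,0]+40)),('plate',box&(z>.004)&(z<.013)&(i.min(-1)>90))):
        if m.sum()>5: print(tag,n,m.sum(),[np.round(a,1) for a in cv2.minAreaRect((W[m][:,:2]*1000).astype(np.float32))],W[m].min(0).round(4),W[m].max(0).round(4))
E
python3 - <<'E'
from h import *
rects('w',*wristW())
for c in('top','scene'):
    im,d=ctrl.camera(c);rects(c,im,pts(c,d))
print(pose()[0],np.array(ctrl.camera_params('wrist')['mount']).round(3),ctrl.pinch_z)
E
```

```text
w rib 1112 [array([ 524.5, -155.7]), array([15. , 13.1]), np.float64(1.9)] [ 0.5169 -0.1623  0.025 ] [ 0.532 -0.149  0.04 ]
w plate 23299 [array([ 517.1, -155.9]), array([113.1,  80.7]), np.float64(0.9)] [ 0.46   -0.1969  0.0041] [ 0.5741 -0.115   0.0129]
top rib 17 [array([ 496.4, -153.8]), array([10.9,  6.8]), np.float64(89.5)] [ 0.493  -0.1592  0.0305] [ 0.4999 -0.1484  0.0428]
top plate 127 [array([ 512.4, -146.1]), array([122.1,  38.7]), np.float64(45.3)] [ 0.4743 -0.1975  0.0042] [ 0.5691 -0.1159  0.0124]
scene rib 102 [array([ 513.3, -155.2]), array([35.9, 14.3]), np.float64(0.8)] [ 0.4954 -0.1625  0.0254] [ 0.5312 -0.1479  0.0413]
scene plate 1456 [array([ 508., -154.]), array([134.2,  83. ]), np.float64(0.5)] [ 0.4412 -0.1959  0.004 ] [ 0.575  -0.1126  0.0129]
[ 0.51194448 -0.15714558  0.0118633 ] [[-0.    -0.95  -0.311  0.08 ]
 [ 1.     0.    -0.001  0.   ]
 [ 0.001 -0.311  0.95  -0.177]
 [ 0.     0.     0.     1.   ]] 0.0187
```

```bash
python3 - <<'E'
from h import *
im,d=ctrl.camera('scene');W=pts('scene',d)
i=im.astype(int)
x,y,z=W[...,0],W[...,1],W[...,2]
m=(abs(x-.512)<.05)&(abs(y+.155)<.03)&(z>.012)&(i[...,2]<i[...,0]+30)
for a in np.arange(.012,.09,.008):
    k=m&(z>=a)&(z<a+.008)
    if k.sum(): print(round(a,3),k.sum(),W[k].min(0).round(3),W[k].max(0).round(3))
cv2.imwrite('pics/s3.png',cv2.resize(im[240:310,200:270],(560,560),interpolation=cv2.INTER_CUBIC)[...,::-1])
print(pose()[2]['opening'],pose()[2]['grasp_force'])
E
```

```text
0.012 12 [ 0.464 -0.183  0.012] [ 0.556 -0.128  0.015]
0.02 1 [ 0.531 -0.149  0.027] [ 0.531 -0.149  0.027]
0.044 7 [ 0.517 -0.163  0.047] [ 0.523 -0.151  0.052]
0.052 26 [ 0.506 -0.17   0.052] [ 0.523 -0.146  0.06 ]
0.06 31 [ 0.508 -0.169  0.06 ] [ 0.523 -0.144  0.067]
0.068 40 [ 0.511 -0.17   0.068] [ 0.524 -0.142  0.076]
0.076 25 [ 0.517 -0.17   0.076] [ 0.524 -0.144  0.083]
0.084 25 [ 0.516 -0.181  0.084] [ 0.524 -0.134  0.092]
-0.0004939209865146338 0.0
```

View pics/s3.png

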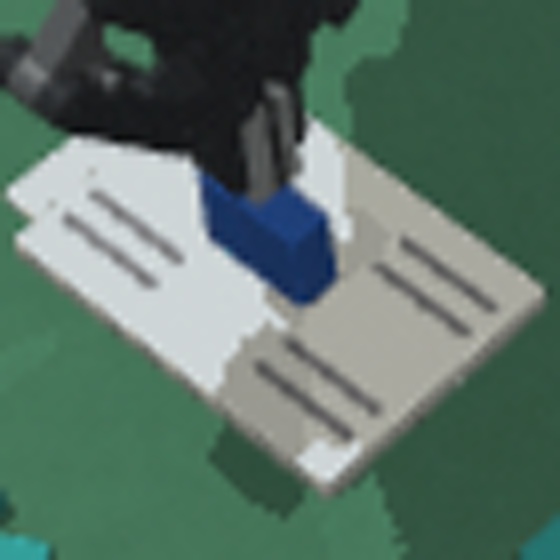

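The shut finger tips stand on top of the rib, not beside it. The tips appear about 30 mm higher than the TCP reading, so I'll measure the tips in the tool frame.

```bash
python3 - <<'E'
from h import *
p,r,o=pose();im,W=wristW();Q=r.inv().apply((W-p).reshape(-1,3)).reshape(W.shape)*1000
for v in range(285,345,5): print(v,[ (tuple(im[v,u]),Q[v,u].round(0).tolist()) for u in (311,318,325)])
print(np.nanmedian(W[200:230,330:360].reshape(-1,3),0))
E
```

```text
285 [((np.uint8(6), np.uint8(69), np.uint8(140)), [11.0, -3.0, -25.0]), ((np.uint8(27), np.uint8(74), np.uint8(145)), [11.0, 0.0, -25.0]), ((np.uint8(19), np.uint8(71), np.uint8(143)), [11.0, 3.0, -26.0])]
290 [((np.uint8(18), np.uint8(69), np.uint8(141)), [9.0, -3.0, -26.0]), ((np.uint8(25), np.uint8(71), np.uint8(145)), [8.0, 0.0, -25.0]), ((np.uint8(20), np.uint8(72), np.uint8(144)), [9.0, 3.0, -26.0])]
295 [((np.uint8(31), np.uint8(71), np.uint8(137)), [7.0, -3.0, -27.0]), ((np.uint8(25), np.uint8(69), np.uint8(136)), [6.0, 0.0, -25.0]), ((np.uint8(21), np.uint8(69), np.uint8(136)), [6.0, 3.0, -26.0])]
300 [((np.uint8(84), np.uint8(83), np.uint8(85)), [11.0, -3.0, -41.0]), ((np.uint8(20), np.uint8(19), np.uint8(25)), [11.0, 0.0, -41.0]), ((np.uint8(86), np.uint8(82), np.uint8(86)), [12.0, 3.0, -42.0])]
305 [((np.uint8(87), np.uint8(84), np.uint8(85)), [12.0, -3.0, -46.0]), ((np.uint8(27), np.uint8(20), np.uint8(29)), [12.0, 0.0, -47.0]), ((np.uint8(85), np.uint8(84), np.uint8(86)), [12.0, 3.0, -47.0])]
310 [((np.uint8(85), np.uint8(85), np.uint8(87)), [11.0, -2.0, -49.0]), ((np.u
[... 689 characters left out ...]
.uint8(84), np.uint8(88)), [12.0, 3.0, -62.0])]
330 [((np.uint8(81), np.uint8(82), np.uint8(82)), [12.0, -2.0, -65.0]), ((np.uint8(25), np.uint8(19), np.uint8(21)), [12.0, 0.0, -65.0]), ((np.uint8(84), np.uint8(83), np.uint8(86)), [11.0, 3.0, -64.0])]
335 [((np.uint8(81), np.uint8(79), np.uint8(82)), [11.0, -2.0, -68.0]), ((np.uint8(14), np.uint8(11), np.uint8(23)), [11.0, 0.0, -68.0]), ((np.uint8(86), np.uint8(86), np.uint8(87)), [12.0, 3.0, -68.0])]
340 [((np.uint8(97), np.uint8(97), np.uint8(99)), [12.0, -2.0, -71.0]), ((np.uint8(32), np.uint8(28), np.uint8(30)), [11.0, 0.0, -71.0]), ((np.uint8(106), np.uint8(105), np.uint8(105)), [11.0, 3.0, -70.0])]
[ 0.54857999 -0.16975847  0.00898449]
```

Request:
apply_moves(moves=[{"jaw":1,"offset":[1,-1.5,0],"rot":[0,0,0]},{"jaw":1,"offset":[0,0,0],"rot":[0,0,0]},{"jaw":1,"offset":[0,0,0],"rot":[0,0,0]},{"jaw":1,"offset":[0,0,0],"rot":[0,0,0]},{"jaw":1,"offset":[0,0,0],"rot":[0,0,0]}])

```text
time_s: 4.42
eef_pos: [0.513, -0.1557, 0.0119]
eef_rot: [0.0, 1.0, 0.011, 0.0]
wrist_force: [-1.2, 0.3, 0.4]
opening: 0.994
grasp_force: 0.0
```

Request:
apply_moves(moves=[{"jaw":1,"offset":[0,0,8],"rot":[0,0,0]},{"jaw":1,"offset":[0,0,8],"rot":[0,0,0]},{"jaw":1,"offset":[0,0,8],"rot":[0,0,0]},{"jaw":1,"offset":[0,0,8],"rot":[0,0,0]},{"jaw":1,"offset":[0,0,0],"rot":[0,0,0]}])

```text
time_s: 5.05
eef_pos: [0.5123, -0.1553, -0.0211]
eef_rot: [-0.0, 1.0, 0.011, -0.001]
wrist_force: [-0.5, -0.6, -0.1]
opening: 1.002
grasp_force: 0.0
```

```bash
python3 - <<'E'
from h import *
go(C0,R.from_euler('z',CY)*FLIP)
p,r,o=pose();im,W=wristW();Q=r.inv().apply((W-p).reshape(-1,3)).reshape(W.shape)*1000
i=im.astype(int);rects('w',im,W)
g=(i.max(-1)<130)&(i.max(-1)-i.min(-1)<14)&(Q[...,2]<-20)&(abs(Q[...,1])<70)&(abs(Q[...,0])<16)
for s in(-1,1):
    k=g&(s*Q[...,1]>3);P=Q[k];j=P[:,2]>np.percentile(P[:,2],98);print('finger',s,k.sum(),P[j].mean(0).round(1),P.max(0).round(1))
E
```

```text
t 5.05 off mm [ -0.1   0.  -21.1] rot [-0.05  0.09  0.48] F [-0.52 -0.58 -0.07] M [-0.02  0.02 -0.  ] open 1.002 g 0.0
w rib 3133 [array([ 513.8, -155.9]), array([36.8, 13.4]), np.float64(1.4)] [ 0.4953 -0.1628  0.0251] [ 0.5323 -0.1493  0.0395]
w plate 37406 [array([ 507.5, -156. ]), array([132.3,  80.6]), np.float64(1.0)] [ 0.4412 -0.1968  0.004 ] [ 0.5741 -0.1147  0.013 ]
finger -1 17354 [  3.8 -43.6 -49.4] [ 16.   -3.  -21.5]
finger 1 17269 [  4.4  43.7 -51.6] [ 16.   70.  -21.9]
```

Request:
apply_moves(moves=[{"jaw":1,"offset":[0.8,0.3,3.5],"rot":[0,0,0]},{"jaw":0,"offset":[0,0,0],"rot":[0,0,0]},{"jaw":0,"offset":[0,0,0],"rot":[0,0,0]},{"jaw":0,"offset":[0,0,0],"rot":[0,0,0]},{"jaw":0,"offset":[0,0,0],"rot":[0,0,0]}])

```text
time_s: 5.72
eef_pos: [0.5139, -0.156, -0.0233]
eef_rot: [0.0, 1.0, 0.011, 0.0]
wrist_force: [-7.7, 3.7, 15.7]
opening: 0.151
grasp_force: 60.2
```

Request:
apply_moves(moves=[{"jaw":0,"offset":[0,0,0],"rot":[0,0,0]},{"jaw":0,"offset":[0,0,-5],"rot":[0,0,0]},{"jaw":0,"offset":[0,0,-15],"rot":[0,0,0]},{"jaw":0,"offset":[0,0,-20],"rot":[0,0,0]},{"jaw":0,"offset":[0,0,0],"rot":[0,0,0]}])

```text
time_s: 6.35
eef_pos: [0.5155, -0.1568, 0.0187]
eef_rot: [0.001, 1.0, 0.011, 0.002]
wrist_force: [-0.1, -0.6, -2.0]
opening: 0.152
grasp_force: 58.6
```

```bash
python3 - <<'E'
from h import *
p,r,o=pose();go(C0,R.from_euler('z',CY)*FLIP)
im,W=wristW();Q=r.inv().apply((W-p).reshape(-1,3)).reshape(W.shape)*1000
i=im.astype(int)
m=(i.min(-1)>90)&(abs(Q[...,0])<90)&(abs(Q[...,1])<60)&(Q[...,2]>-60)&(Q[...,2]<0)
A=Q[m];z=np.median(A[:,2]);m&=abs(Q[...,2]-z)<6;A=Q[m]
c=np.linalg.lstsq(np.c_[A[:,:2],np.ones(len(A))],A[:,2],rcond=None)[0]
print('plate top tool frame',m.sum(),z,c,cv2.minAreaRect(A[:,:2].astype(np.float32)),A.min(0),A.max(0))
m=(i[...,2]>i[...,0]+40)&(abs(Q[...,0])<40)&(abs(Q[...,1])<15)&(Q[...,2]<z-5);print('rib',np.percentile(Q[m],[1,50,99],axis=0).round(1))
cv2.imwrite('pics/w4.png',im[...,::-1])
E
```

```text
t 6.35 off mm [-3.3 -1.6 18.7] rot [ 0.13 -0.22  0.49] F [-0.05 -0.64 -2.03] M [-0.   -0.03  0.  ] open 0.152 g 58.6
plate top tool frame 27648 -32.16105565440722 [-1.02377735e-02  1.16770149e-03 -3.18108248e+01] ((-6.343238830566406, -0.14067840576171875), (132.4508819580078, 80.630859375), 0.28715232014656067) [-72.56631281 -40.41047288 -38.1411917 ] [ 59.81918957  40.45046161 -26.39507041]
rib [[-16.8  -6.6 -64.5]
 [  7.6  -0.1 -60.8]
 [ 17.9   6.6 -38.4]]
```

The cover is held and lifted, weighing about 2 N. Next I hover short of the bay and measure it with the wrist camera.

```bash
cat >> h.py <<'E'
TC=np.array([-.0004,-.0001,-.0233])   # cover origin in tool frame
def cov(px,py,pz,th,yaw=None,edge=True):
    """target: cover pivot (-56,0,0) [edge] or origin at tester (px,py,pz) mm, lip-down tilt th deg"""
    T=R.from_euler('z',TY);Rc=T*R.from_euler('y',-th,degrees=True)
    oc=TO+T.apply(np.array([px,py,pz])/1000)
    if edge: oc=oc-Rc.apply([-.056,0,0])
    tr=Rc*FLIP.inv();go(oc-tr.apply(TC),tr)
def now():
    p,r,o=pose();T=R.from_euler('z',TY).inv();Rc=T*r*FLIP
    f=lambda v:(T.apply(p+r.apply(TC)-TO)+Rc.apply(np.array(v)/1000))*1000
    print('pivot',f([-56,0,0]).round(1),'lip',f([-72,0,2]).round(1),'tilt',-np.degrees(np.arcsin(-Rc.as_matrix()[2,0])).round(2),'yaw',np.degrees(np.arctan2(Rc.as_matrix()[1,0],Rc.as_matrix()[0,0])).round(2),'F tester',T.apply(o['wrist_force']).round(1),'M',np.round(o['torque'],2),'open',round(o['opening'],3),'t',round(o['time_s'],2))
E
python3 -c "
from h import *
cov(-130,0,100,0,edge=False);now()"
```

```text
t 6.4 off mm [ -59.5 -365.7  -59.8] rot [ 0.06 -0.12  8.94] F [ 0.56  0.93 -0.93] M [ 0.02 -0.    0.  ] open 0.15 g 58.6
pivot [ -69.6 -360.9   40.7] lip [ -85.5 -363.3   42.6] tilt 0.12 yaw 8.94 F tester [ 0.4  1.  -0.9] M [ 0.02 -0.    0.  ] open 0.15 t 6.4
```

Request:
apply_moves(moves=[{"jaw":0,"offset":[0,-20,-40],"rot":[0,0,0]},{"jaw":0,"offset":[-10,-45,-20],"rot":[0,0,0]},{"jaw":0,"offset":[-10,-45,0],"rot":[0,0,0]},{"jaw":0,"offset":[-10,-45,0],"rot":[0,0,0]},{"jaw":0,"offset":[-10,-45,0],"rot":[0,0,0]}])

```text
time_s: 7.02
eef_pos: [0.4682, 0.0445, 0.0758]
eef_rot: [-0.0, 1.0, 0.011, -0.0]
wrist_force: [0.7, 0.8, -1.1]
opening: 0.151
grasp_force: 59.0
```

Request:
apply_moves(moves=[{"jaw":0,"offset":[-7,-45,0],"rot":[0,0,0]},{"jaw":0,"offset":[-7,-45,0],"rot":[0,0,0]},{"jaw":0,"offset":[-5,-40,0],"rot":[0,0,0]},{"jaw":0,"offset":[0,-30,0],"rot":[0,0,8.9]},{"jaw":0,"offset":[0,0,0],"rot":[0,0,0]}])

```text
time_s: 7.65
eef_pos: [0.4457, 0.2042, 0.0757]
eef_rot: [0.0, 0.998, -0.065, -0.001]
wrist_force: [0.3, -0.8, -1.4]
opening: 0.149
grasp_force: 59.0
```

```bash
python3 - <<'E'
from h import *
cov(-130,0,100,0,edge=False);now()
p,r,o=pose();im,W=wristW();np.savez('pics/w5.npz',im=im,W=W,p=p,q=r.as_quat())
cv2.imwrite('pics/w5.png',im[...,::-1])
E
```

```text
t 7.65 off mm [ 0.5 -4.  -1. ] rot [0.01 0.07 0.19] F [ 0.31 -0.78 -1.38] M [-0.02 -0.04 -0.02] open 0.149 g 59.0
pivot [-186.5   -4.1   99.1] lip [-202.5   -4.2  101.1] tilt -0.07 yaw 0.19 F tester [ 0.4 -0.7 -1.4] M [-0.02 -0.04 -0.02] open 0.149 t 7.65
```

View pics/w5.png

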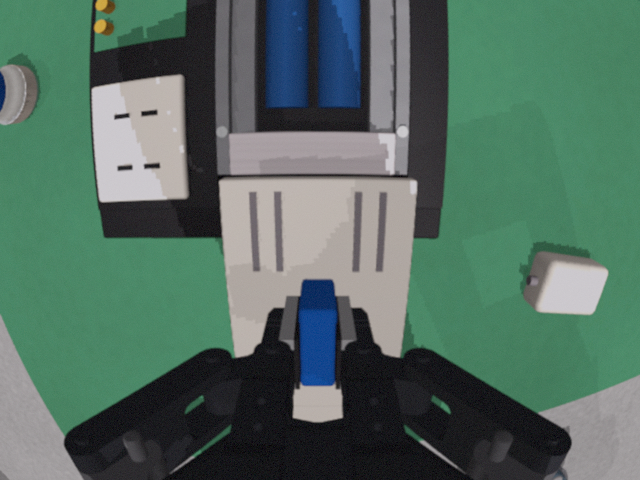

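The cover is held level, with its far edge at row 178. The ledge strip spans columns 217–408 at rows 132–172, and the walls run upward from it. Now I'll fit the bay in tool coordinates.

```bash
python3 - <<'E'
from h import *
f=np.load('pics/w5.npz');W=f['W'];r=R.from_quat(f['q']);p=f['p'];im=f['im'].astype(int)
Q=r.inv().apply((W-p).reshape(-1,3)).reshape(W.shape)*1000
z=W[...,2]*1000
# cover in tool
m=(im.min(-1)>90)&(abs(Q[...,2]+31.5)<6)&(abs(Q[...,0])<75)&(abs(Q[...,1])<50)
P=Q[m];c=np.linalg.lstsq(np.c_[P[:,:2],np.ones(len(P))],P[:,2],rcond=None)[0]
print('cover',[np.round(a,2) for a in cv2.minAreaRect(P[:,:2].astype(np.float32))],P.min(0),P.max(0),c)
for lo,hi in((20,55),(-55,-20)):
  for e in (40,30,20,10):pass
a=[]
for v in range(20,172,4):
    k=(z[v]>55)&(z[v]<66)&(abs(Q[v,:,1])<56)
    if k.sum()<4: continue
    yy=Q[v][k];a.append([v,np.median(yy[:,0]),yy[:,1].min(),yy[:,1].max(),yy[yy[:,1]<0,1].max(),yy[yy[:,1]>0,1].min(),np.median(z[v][k])])
a=np.array(a);print(a.round(1)[::2])
mid=(a[:,2]+a[:,3])/2;print('mid fit',np.polyfit(a[:,1],mid,1),mid.std())
print('mid inner',np.polyfit(a[:24,1],((a[:,4]+a[:,5])/2)[:24],1))
# column profile through ledge
for u in(290,320,350):
    print(u,[(v,*Q[v,u,[0]].round(0),z[v,u].round(0)) for v in range(100,182,3)])
m=(z>46)&(z<53)&(im.max(-1)<70)&(Q[...,2]>-15)
print('deck',m.sum(),[np.round(t,2) for t in cv2.minAreaRect(Q[m][:,:2].astype(np.float32))],np.percentile(Q[m],[.5,99.5],axis=0),np.median(z[m]))
E
```

```text
cover [array([-6.24, -0.02]), array([132.23,  80.7 ]), np.float64(0.01)] [-72.35325967 -40.36524602 -37.41992569] [ 59.87683209  40.33287147 -25.51149784] [-1.03182544e-02  9.25583744e-04 -3.18339699e+01]
[[ 20.  139.  -53.1  47.6 -46.1  40.2  58.8]
 [ 28.  134.3 -53.2  47.4 -46.5  40.4  59. ]
 [ 36.  129.8 -53.1  47.4 -46.5  40.7  58.9]
 [ 44.  125.3 -53.1  47.3 -46.3  40.4  59.1]
 [ 52.  120.8 -53.1  47.2 -46.2  40.2  58.6]
 [ 60.  116.5 -53.6  47.3 -46.4  40.6  58.7]
 [ 68.  112.2 -53.4  47.7 -46.8  40.3  58.8]
 [ 76.  107.8 -53.8  47.2 -46.5  40.5  58.5]
 [ 84.  103.5 -52.7  46.9 -46.5  40.5  58.6]
 [ 92.   99.2 -53.   47.5 -46.   40.4  58.5]
 [100.   94.9 -53.7  47.6 -46.3  40.7  58.6]
 [108.   90.6 -52.9  47.2 -45.9  40.5  59. ]
 [116.   86.4 -53.1  47.8 -46.8  40.2  58.7]
 [124.   82.1 -53.2  47.  -46.2  40.7  58.8]
 [132.   77.  -53.2  46.4  -0.3   0.2  61.6]
 [140.   73.  -53.   47.6  -0.3   0.2  62.2]
 [148.   68.9 -53.6  46.9  -0.3   0.2  62.3]
 [156.   64.7 -53.1  46.7  -0.3   0.2  62.2]
 [164.   60.6 -53.1  47.5  -0.3   0.2  62. ]]
mid fit [ 8.12832846e-04 -3.09175266e+0
[... 3151 characters left out ...]
 np.float64(69.0), np.float64(62.0)), (151, np.float64(67.0), np.float64(62.0)), (154, np.float64(66.0), np.float64(62.0)), (157, np.float64(64.0), np.float64(62.0)), (160, np.float64(63.0), np.float64(63.0)), (163, np.float64(61.0), np.float64(62.0)), (166, np.float64(59.0), np.float64(62.0)), (169, np.float64(58.0), np.float64(63.0)), (172, np.float64(56.0), np.float64(62.0)), (175, np.float64(47.0), np.float64(7.0)), (178, np.float64(59.0), np.float64(106.0)), (181, np.float64(58.0), np.float64(108.0))]
deck 22287 [array([ 93.21, -33.39]), array([152.79, 210.67]), np.float64(0.4)] [[  18.29016729 -137.09916237   22.92331101]
 [ 155.34694279   71.18324509   27.89580603]] 50.833110144197526
```

```bash
cat >> h.py <<'E'
FLIP=FLIP*R.from_euler('y',-.6,degrees=True)
TC=np.array([-.0003,0,-.0231])
_f=np.load('pics/w5.npz')
TY=np.radians(-7.55)
_e=_f['p']+R.from_quat(_f['q']).apply([.0765,-.00295,0])
TO=np.array([*(_e+R.from_euler('z',TY).apply([.061,0,0]))[:2],0])  # bay frame: edge at x=-61
E
python3 -c "
from h import *
print(TO);now();cov(-25,0,85,20)"
```

```text
[0.5824339  0.18918557 0.        ]
pivot [-193.4   -4.3   98.3] lip [-209.4   -4.4  100.1] tilt 0.53 yaw 0.16 F tester [ 0.2 -1.  -1.3] M [-0.05 -0.    0.02] open 0.153 t 7.7
t 7.7 off mm [172.7  -3.7  -7. ] rot [1.000e-02 1.947e+01 1.600e-01] F [ 0.11 -0.99 -1.32] M [-0.05 -0.    0.02] open 0.153 g 59.0
```

```bash
python3 -c "
from h import *
import h
p,r,o=pose();print((p-h._f['p'])*1000,(R.from_quat(h._f['q']).inv()*r).as_rotvec(degrees=True),h._f['p'],p,TO, r.as_matrix().round(4),o['dq'])"
```

```text
[ 0.19670618 -1.1300823   0.00497644] [-0.03141772  0.00127066 -0.06122988] [0.4457267  0.20420115 0.07569927] [0.4459234  0.20307107 0.07570425] [0.5824339  0.18918557 0.        ] [[ 9.917e-01 -1.287e-01 -1.200e-03]
 [-1.287e-01 -9.917e-01 -5.000e-04]
 [-1.200e-03  7.000e-04 -1.000e+00]] [-0.03430037 -0.00672682  0.00836187 -0.00722207  0.00345242 -0.02452756]
```

The arm was still settling during that picture, so I'll re-measure at rest.

```bash
python3 - <<'E'
from h import *
wristW()
p,r,o=pose();im,W=wristW();p2=pose()[0];print((p2-p)*1000)
Q=r.inv().apply((W-p).reshape(-1,3)).reshape(W.shape)*1000;z=W[...,2]*1000
a=[]
for v in range(20,172,2):
    k=(z[v]>55)&(z[v]<66)&(abs(Q[v,:,1])<56)
    if k.sum()<4: continue
    yy=Q[v][k];a.append([np.median(yy[:,0]),yy[:,1].min(),yy[:,1].max(),yy[yy[:,1]<0,1].max(),yy[yy[:,1]>0,1].min()])
a=np.array(a);print(np.polyfit(a[:,0],(a[:,1]+a[:,2])/2,1),np.median(a,0))
i=a[:,4]>20;print(np.polyfit(a[i,0],(a[i,3]+a[i,4])/2,1))
m=(z>60)&(z<65)&(abs(Q[...,1]+3)<35)&(Q[...,0]<90)
e=[Q[m[:,u],u,0].max() for u in range(640) if m[:,u].sum()>5];print('edge',np.median(e))
mid=np.polyval(np.polyfit(a[:,0],(a[:,1]+a[:,2])/2,1),76.5)
np.savez('pics/bay.npz',p=p,q=r.as_quat(),e=[np.median(e)/1000,mid/1000,0])
E
cat >> h.py <<'E'
_f=np.load('pics/bay.npz')
_e=_f['p']+R.from_quat(_f['q']).apply(_f['e'])
TY=np.radians(-7.5)
TO=np.array([*(_e+R.from_euler('z',TY).apply([.061,0,0]))[:2],0])
E
python3 -c "
from h import *
print(TO);now();cov(-25,0,85,20)"
```

```text
[ 0.22414944 -0.40876779  0.11366042]
[ 2.23667932e-03 -4.94227378e+00] [ 97.53286949 -54.89801213  45.47933747 -47.99656794  38.59541785]
[ 1.76780508e-03 -4.88072741e+00]
edge 76.35425803466639
[0.58289646 0.18927938 0.        ]
pivot [-193.3   -5.2   98.4] lip [-209.4   -5.2  100.3] tilt 0.55 yaw -0.02 F tester [-0.2 -1.  -1. ] M [0.03 0.04 0.06] open 0.154 t 7.8
t 7.8 off mm [172.6  -5.3  -6.8] rot [ 0.04 19.45 -0.02] F [-0.28 -0.93 -1.03] M [0.03 0.04 0.06] open 0.154 g 59.0
```

Request:
apply_moves(moves=[{"jaw":0,"offset":[30,-1.3,-15],"rot":[0,0,0]},{"jaw":0,"offset":[40,-1.3,-5],"rot":[0,0,0]},{"jaw":0,"offset":[40,-1.3,0],"rot":[0,0,0]},{"jaw":0,"offset":[40,-1,0],"rot":[0,0,0]},{"jaw":0,"offset":[20,0,0],"rot":[0,8,0]}])

```text
time_s: 8.43
eef_pos: [0.6199, 0.1819, 0.0949]
eef_rot: [0.005, 0.995, -0.068, 0.071]
wrist_force: [0.8, 0.4, -1.8]
opening: 0.153
grasp_force: 59.0
```

Request:
apply_moves(moves=[{"jaw":0,"offset":[0,0,0],"rot":[0,8,0]},{"jaw":0,"offset":[0,0,0],"rot":[0,3.5,0]},{"jaw":0,"offset":[0,0,0],"rot":[0,0,0]},{"jaw":0,"offset":[0,0,0],"rot":[0,0,0]},{"jaw":0,"offset":[0,0,0],"rot":[0,0,0]}])

```text
time_s: 9.05
eef_pos: [0.6169, 0.1844, 0.0969]
eef_rot: [0.011, 0.983, -0.066, 0.169]
wrist_force: [0.4, -0.2, -1.6]
opening: 0.151
grasp_force: 59.1
```

```bash
python3 -c "
from h import *
now();cov(-30,0,70,20);cov(-30,0,51.5,20)"
```

```text
pivot [-26.2  -0.2  99.3] lip [-41.9  -0.1  95.7] tilt 20.12 yaw -0.16 F tester [ 0.4 -0.1 -1.6] M [ 0.    0.23 -0.03] open 0.151 t 9.05
t 9.05 off mm [-13.4  -0.3  26.5] rot [ 0.04 -0.12 -0.15] F [ 0.37 -0.18 -1.56] M [ 0.    0.23 -0.03] open 0.151 g 59.1
t 9.05 off mm [-19.6  -0.3  43.9] rot [ 0.04 -0.12 -0.15] F [ 0.37 -0.18 -1.56] M [ 0.    0.23 -0.03] open 0.151 g 59.1
```

Request:
apply_moves(moves=[{"jaw":0,"offset":[-4.5,-0.1,10],"rot":[0,0,-0.15]},{"jaw":0,"offset":[-4.5,0,10],"rot":[0,0,0]},{"jaw":0,"offset":[-4.5,0,10],"rot":[0,0,0]},{"jaw":0,"offset":[-4,0,8],"rot":[0,0,0]},{"jaw":0,"offset":[0,0,0],"rot":[0,0,0]}])

```text
time_s: 9.68
eef_pos: [0.611, 0.1855, 0.0533]
eef_rot: [0.012, 0.984, -0.064, 0.168]
wrist_force: [-0.6, 0.4, -1.4]
opening: 0.15
grasp_force: 59.1
```

```bash
python3 -c "
from h import *
now();cov(-30,0,51.5,20);cov(-43,0,51.5,20)
im,d=ctrl.camera('scene');cv2.imwrite('pics/s6.png',cv2.resize(im[110:270,290:450],(640,600),interpolation=cv2.INTER_CUBIC)[...,::-1])"
```

```text
pivot [-32.2  -0.1  55.8] lip [-47.9  -0.1  52.2] tilt 19.97 yaw 0.07 F tester [-0.7  0.3 -1.4] M [0.05 0.29 0.  ] open 0.15 t 9.68
t 9.68 off mm [ 0.6 -0.1  4.8] rot [0.07 0.03 0.06] F [-0.62  0.39 -1.36] M [0.05 0.29 0.  ] open 0.15 g 59.1
t 9.68 off mm [-11.6  -0.1   0.5] rot [0.07 0.03 0.06] F [-0.62  0.39 -1.36] M [0.05 0.29 0.  ] open 0.15 g 59.1
```

View pics/s6.png

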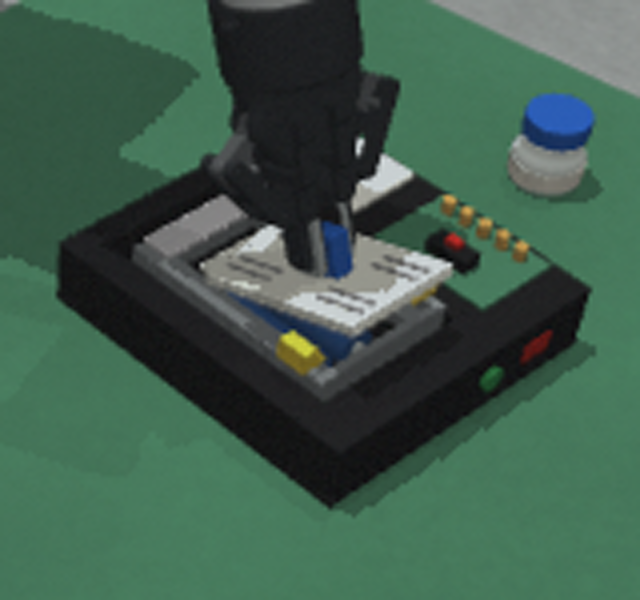

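The cover sits tilted inside the bay, clear of the walls. Lowering to lip height, then sliding towards the ledge.

Request:
apply_moves(moves=[{"jaw":0,"offset":[0.6,0,2.4],"rot":[0,0,0]},{"jaw":0,"offset":[0,0,2.4],"rot":[0,0,0]},{"jaw":0,"offset":[-2.8,0,-1],"rot":[0,0,0]},{"jaw":0,"offset":[-2.8,0,-1],"rot":[0,0,0]},{"jaw":0,"offset":[0,0,0],"rot":[0,0,0]}])

```text
time_s: 10.35
eef_pos: [0.608, 0.1861, 0.0504]
eef_rot: [0.011, 0.983, -0.064, 0.169]
wrist_force: [-0.0, -0.2, -2.2]
opening: 0.153
grasp_force: 59.1
```

```bash
python3 -c "
from h import *
now();cov(-49,0,51.5,20)"
```

```text
pivot [-35.3   0.1  52.9] lip [-51.    0.1  49.3] tilt 20.09 yaw 0.06 F tester [ 0.  -0.2 -2.2] M [0.02 0.28 0.01] open 0.153 t 10.35
t 10.35 off mm [-13.4   0.1  -3.2] rot [ 0.04 -0.09  0.05] F [-0.02 -0.21 -2.2 ] M [0.02 0.28 0.01] open 0.153 g 59.1
```

Request:
apply_moves(moves=[{"jaw":0,"offset":[-2.7,0,-0.6],"rot":[0,0,0]},{"jaw":0,"offset":[-2.7,0,-0.6],"rot":[0,0,0]},{"jaw":0,"offset":[-2.7,0,-0.6],"rot":[0,0,0]},{"jaw":0,"offset":[-2.7,0,-0.7],"rot":[0,0,0]},{"jaw":0,"offset":[-2.7,0,-0.7],"rot":[0,0,0]}])

```text
time_s: 10.98
eef_pos: [0.5945, 0.1879, 0.0489]
eef_rot: [0.011, 0.983, -0.064, 0.169]
wrist_force: [0.5, 0.1, -1.1]
opening: 0.152
grasp_force: 59.1
```

```bash
python3 -c "
from h import *
now();cov(-53,0,51.5,20)"
```

```text
pivot [-48.9   0.1  51.3] lip [-64.7   0.1  47.7] tilt 20.1 yaw 0.04 F tester [ 0.5  0.2 -1.1] M [ 0.05  0.24 -0.03] open 0.152 t 10.97
t 10.97 off mm [-3.8  0.1 -1.4] rot [ 0.04 -0.1   0.04] F [ 0.53  0.13 -1.12] M [ 0.05  0.24 -0.03] open 0.152 g 59.1
```

Request:
apply_moves(moves=[{"jaw":0,"offset":[-1.2,0,-0.4],"rot":[0,0,0]},{"jaw":0,"offset":[-1.2,0,-0.5],"rot":[0,0,0]},{"jaw":0,"offset":[-1.2,0,-0.4],"rot":[0,0,0]},{"jaw":0,"offset":[-0.8,0,-0.3],"rot":[0,0,0]},{"jaw":0,"offset":[0,0,0],"rot":[0,0,0]}])

```text
time_s: 11.6
eef_pos: [0.59, 0.1884, 0.049]
eef_rot: [0.011, 0.983, -0.064, 0.169]
wrist_force: [0.8, 0.8, -1.5]
opening: 0.148
grasp_force: 59.1
```

```bash
python3 -c "
from h import *
now();cov(-56,0,51.5,20)"
```

```text
pivot [-53.4   0.1  51.4] lip [-69.1   0.1  47.8] tilt 20.1 yaw 0.04 F tester [ 0.7  0.9 -1.5] M [-0.03  0.23  0.04] open 0.148 t 11.6
t 11.6 off mm [-2.4  0.1 -0.9] rot [ 0.04 -0.1   0.04] F [ 0.79  0.83 -1.55] M [-0.03  0.23  0.04] open 0.148 g 59.1
```

Now small steps to feel for the slot's back.

Request:
apply_moves(moves=[{"jaw":0,"offset":[-0.6,0,-0.2],"rot":[0,0,0]},{"jaw":0,"offset":[-0.6,0,-0.2],"rot":[0,0,0]},{"jaw":0,"offset":[-0.5,0,-0.2],"rot":[0,0,0]},{"jaw":0,"offset":[0,0,0],"rot":[0,0,0]},{"jaw":0,"offset":[0,0,0],"rot":[0,0,0]}])

```text
time_s: 12.22
eef_pos: [0.5882, 0.1887, 0.049]
eef_rot: [0.011, 0.983, -0.064, 0.169]
wrist_force: [0.3, -0.4, -2.2]
opening: 0.151
grasp_force: 59.1
```

Request:
apply_moves(moves=[{"jaw":0,"offset":[-0.5,0,-0.2],"rot":[0,0,0]},{"jaw":0,"offset":[-0.3,0,-0.1],"rot":[0,0,0]},{"jaw":0,"offset":[0,0,0],"rot":[0,0,0]},{"jaw":0,"offset":[0,0,0],"rot":[0,0,0]},{"jaw":0,"offset":[0,0,0],"rot":[0,0,0]}])

```text
time_s: 12.85
eef_pos: [0.5879, 0.1888, 0.0493]
eef_rot: [0.011, 0.983, -0.064, 0.169]
wrist_force: [3.0, -1.2, -1.4]
opening: 0.148
grasp_force: 58.8
```

```bash
python3 -c "
from h import *
now();cov(-56,0,51.5,20)"
```

```text
pivot [-55.6   0.1  51.7] lip [-71.3   0.1  48. ] tilt 20.15 yaw 0.04 F tester [ 3.1 -0.8 -1.4] M [-0.16 -0.43 -0.05] open 0.148 t 12.85
t 12.85 off mm [-0.5  0.1  0.2] rot [ 0.03 -0.15  0.04] F [ 2.98 -1.18 -1.4 ] M [-0.16 -0.43 -0.05] open 0.148 g 58.8
```

Contact of 3 N in +x at the predicted depth, so the lip is fully hooked. Easing back 0.6 mm and swinging down about the lip.

Request:
apply_moves(moves=[{"jaw":0,"offset":[0.4,0,0.6],"rot":[0,0,0]},{"jaw":0,"offset":[-0.8,0,1.9],"rot":[0,-2,0]},{"jaw":0,"offset":[-0.8,0,1.9],"rot":[0,-2,0]},{"jaw":0,"offset":[-0.8,0,1.9],"rot":[0,-2,0]},{"jaw":0,"offset":[0,0,0],"rot":[0,0,0]}])

```text
time_s: 13.48
eef_pos: [0.5875, 0.1887, 0.0422]
eef_rot: [0.008, 0.991, -0.065, 0.117]
wrist_force: [2.5, -0.9, 0.4]
opening: 0.156
grasp_force: 59.0
```

```bash
python3 -c "
from h import *
now();cov(-55.3,0,51,11.5)"
```

```text
pivot [-55.4   0.1  51. ] lip [-71.4   0.1  49. ] tilt 14.07 yaw 0.01 F tester [ 2.6 -0.6  0.4] M [-0.02 -0.24  0.01] open 0.156 t 13.47
t 13.47 off mm [-1.   0.   2.5] rot [ 0.05 -2.57  0.01] F [ 2.49 -0.94  0.42] M [-0.02 -0.24  0.01] open 0.156 g 59.0
```

Request:
apply_moves(moves=[{"jaw":0,"offset":[0.4,0,0.1],"rot":[0,0,0]},{"jaw":0,"offset":[-0.5,0,1.2],"rot":[0,-1.3,0]},{"jaw":0,"offset":[-0.5,0,1.2],"rot":[0,-1.3,0]},{"jaw":0,"offset":[0,0,0],"rot":[0,0,0]},{"jaw":0,"offset":[0,0,0],"rot":[0,0,0]}])

```text
time_s: 14.1
eef_pos: [0.5871, 0.1888, 0.0396]
eef_rot: [0.007, 0.993, -0.065, 0.094]
wrist_force: [0.5, -0.7, -1.7]
opening: 0.151
grasp_force: 58.9
```

```bash
python3 -c "
from h import *
now();cov(-55,0,50.8,9.5)"
```

```text
pivot [-55.3   0.   51.1] lip [-71.4   0.   49.9] tilt 11.46 yaw 0.04 F tester [ 0.6 -0.6 -1.7] M [-0.05 -0.05  0.01] open 0.151 t 14.1
t 14.1 off mm [-0.5  0.   2.3] rot [ 0.06 -1.96  0.04] F [ 0.49 -0.67 -1.71] M [-0.05 -0.05  0.01] open 0.151 g 58.9
```

Request:
apply_moves(moves=[{"jaw":0,"offset":[-0.2,0,1.1],"rot":[0,-1,0]},{"jaw":0,"offset":[-0.3,0,1.1],"rot":[0,-1,0]},{"jaw":0,"offset":[-0.4,0,1],"rot":[0,-1,0]},{"jaw":0,"offset":[0,0,0],"rot":[0,0,0]},{"jaw":0,"offset":[0,0,0],"rot":[0,0,0]}])

```text
time_s: 14.72
eef_pos: [0.5873, 0.1888, 0.0366]
eef_rot: [0.005, 0.995, -0.065, 0.069]
wrist_force: [1.6, 0.0, 0.2]
opening: 0.151
grasp_force: 59.2
```

```bash
python3 -c "
from h import *
now();cov(-55,0,50.8,7)"
```

```text
pivot [-54.4   0.1  51.1] lip [-70.5   0.1  50.7] tilt 8.53 yaw 0.03 F tester [1.6 0.2 0.2] M [-0.09 -0.14 -0.03] open 0.151 t 14.72
t 14.72 off mm [-1.3  0.1  1.7] rot [ 0.04 -1.53  0.03] F [1.64 0.   0.21] M [-0.09 -0.14 -0.03] open 0.151 g 59.2
```

Catches touched lightly. Nudging in, then letting go so I can press the free end.

Request:
apply_moves(moves=[{"jaw":0,"offset":[-0.5,0,0.3],"rot":[0,0,0]},{"jaw":0,"offset":[0,0,0],"rot":[0,0,0]},{"jaw":1,"offset":[0,0,0],"rot":[0,0,0]},{"jaw":1,"offset":[0,0,0],"rot":[0,0,0]},{"jaw":1,"offset":[0,0,0],"rot":[0,0,0]}])

```text
time_s: 15.35
eef_pos: [0.5864, 0.1889, 0.036]
eef_rot: [0.005, 0.996, -0.065, 0.069]
wrist_force: [0.1, -1.4, 0.6]
opening: 0.784
grasp_force: 0.0
```

Request:
apply_moves(moves=[{"jaw":1,"offset":[0,0,0],"rot":[0,0,0]},{"jaw":1,"offset":[0,0,-10],"rot":[0,0,0]},{"jaw":1,"offset":[0,0,-20],"rot":[0,0,0]},{"jaw":1,"offset":[0,0,-25],"rot":[0,0,0]},{"jaw":1,"offset":[0,0,-5],"rot":[0,0,0]}])

```text
time_s: 15.98
eef_pos: [0.5803, 0.1905, 0.0992]
eef_rot: [0.004, 0.995, -0.065, 0.071]
wrist_force: [0.2, 0.1, -0.7]
opening: 1.004
grasp_force: 0.0
```

```bash
python3 - <<'E'
from h import *
now()
p,r,o=pose();im,W=wristW();T=R.from_euler('z',TY).inv()
B=T.apply((W-TO).reshape(-1,3)).reshape(W.shape)*1000;i=im.astype(int)
m=(i.min(-1)>90)&(abs(B[...,1])<42)&(B[...,0]>-50)&(B[...,0]<65)&(B[...,2]>55)&(B[...,2]<85)
A=B[m];c=np.linalg.lstsq(np.c_[A[:,:2],np.ones(len(A))],A[:,2],rcond=None)[0];print('plate',m.sum(),c,'tilt',np.degrees(np.arctan(c[0])),np.percentile(A,[.5,99.5],axis=0).round(1))
m=(i[...,0]>130)&(i[...,1]>100)&(i[...,2]<80)&(B[...,2]>55)&(abs(B[...,1])<60)
for s in(-1,1):
    k=m&(s*B[...,1]>0)
    if k.sum(): print('catch',s,k.sum(),np.percentile(B[k],[2,98],axis=0).round(1))
cv2.imwrite('pics/w7.png',im[...,::-1])
E
```

```text
pivot [-61.7   0.8 113.4] lip [-77.8   0.8 113. ] tilt 8.8 yaw 0.03 F tester [ 0.2  0.1 -0.7] M [0.02 0.07 0.  ] open 1.004 t 15.97
plate 20831 [1.39911795e-01 1.74249285e-03 6.76917656e+01] tilt 7.964653685918788 [[-49.3 -39.5  58.4]
 [ 64.6  39.8  77.8]]
catch -1 862 [[ 38.8 -55.2  69.3]
 [ 57.7 -41.7  76.6]]
catch 1 870 [[38.8 41.8 69.5]
 [58.1 55.2 76.7]]
```

View pics/w7.png

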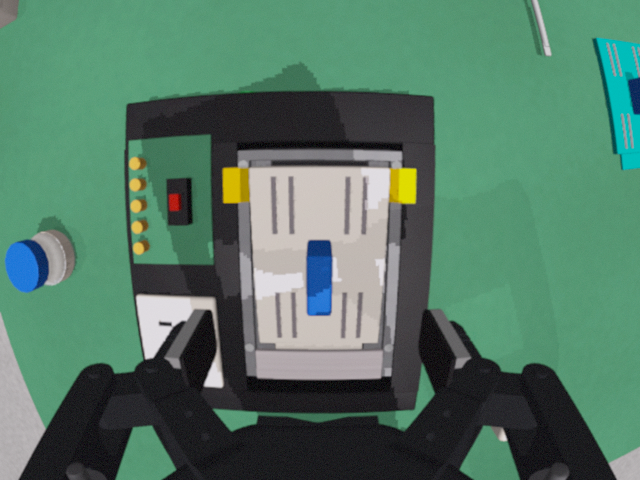

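The cover sits hooked in the bay at about 8°, resting on both yellow catches at (236,185) and (403,185). Next I press its free end with shut fingers.

```bash
cat >> h.py <<'E'
TIP=np.array([0,0,-.037])
def press(x,y,z):
    tr=R.from_euler('z',TY)*R.from_euler('x',180,degrees=True)
    t=TO+R.from_euler('z',TY).apply(np.array([x,y,z])/1000);go(t-tr.apply(TIP),tr)
E
python3 -c "
from h import *
press(42,0,100);press(42,0,80)"
```

```text
t 16.02 off mm [39.7  0.7 41.6] rot [-0.02 -8.14  0.04] F [ 0.69 -0.03  0.59] M [ 0.01  0.11 -0.04] open 1.0 g 0.0
t 16.02 off mm [36.8  0.7 61.4] rot [-0.02 -8.14  0.04] F [ 0.69 -0.03  0.59] M [ 0.01  0.11 -0.04] open 1.0 g 0.0
```

Request:
apply_moves(moves=[{"jaw":0,"offset":[20,0.4,15],"rot":[0,0,0]},{"jaw":0,"offset":[19.5,0.3,22],"rot":[0,-8.1,0]},{"jaw":0,"offset":[0,0,0],"rot":[0,0,0]},{"jaw":0,"offset":[0,0,0],"rot":[0,0,0]},{"jaw":0,"offset":[0,0,0],"rot":[0,0,0]}])

```text
time_s: 16.65
eef_pos: [0.6219, 0.184, 0.0657]
eef_rot: [0.0, 0.998, -0.065, -0.001]
wrist_force: [-0.3, -0.2, -0.5]
opening: 0.003
grasp_force: 0.0
```

```bash
python3 - <<'E'
from h import *
press(42,0,80);press(42,0,73)
p,r,o=pose();im,W=wristW();Q=r.inv().apply((W-p).reshape(-1,3)).reshape(W.shape)*1000
print(im[297,318],[(v,Q[v,313].round(0).tolist(),W[v,313,2].round(3)) for v in range(270,330,6)])
E
```

```text
t 16.65 off mm [ 2.7 -0.2 22.7] rot [0.03 0.08 0.06] F [-0.3  -0.19 -0.52] M [-0.02  0.04  0.04] open 0.003 g 0.0
t 16.65 off mm [ 2.7 -0.2 29.7] rot [0.03 0.08 0.06] F [-0.3  -0.19 -0.52] M [-0.02  0.04  0.04] open 0.003 g 0.0
[64 61 58] [(270, [12.0, -2.0, -10.0], np.float64(0.076)), (276, [9.0, -2.0, -10.0], np.float64(0.076)), (282, [5.0, -2.0, -10.0], np.float64(0.076)), (288, [2.0, -2.0, -9.0], np.float64(0.075)), (294, [-2.0, -2.0, -8.0], np.float64(0.074)), (300, [12.0, -2.0, -42.0], np.float64(0.108)), (306, [12.0, -2.0, -47.0], np.float64(0.113)), (312, [12.0, -2.0, -52.0], np.float64(0.118)), (318, [12.0, -2.0, -57.0], np.float64(0.123)), (324, [12.0, -2.0, -61.0], np.float64(0.127))]
```

Request:
apply_moves(moves=[{"jaw":0,"offset":[2.7,-0.2,8],"rot":[0,0,0]},{"jaw":0,"offset":[0,0,8],"rot":[0,0,0]},{"jaw":0,"offset":[0,0,6],"rot":[0,0,0]},{"jaw":0,"offset":[0,0,2],"rot":[0,0,0]},{"jaw":0,"offset":[0,0,0],"rot":[0,0,0]}])

```text
time_s: 17.32
eef_pos: [0.6246, 0.1834, 0.0401]
eef_rot: [0.0, 0.998, -0.065, -0.002]
wrist_force: [0.3, 0.4, 0.4]
opening: 0.0
grasp_force: 0.0
```

Request:
apply_moves(moves=[{"jaw":0,"offset":[0,0,1],"rot":[0,0,0]},{"jaw":0,"offset":[0,0,1],"rot":[0,0,0]},{"jaw":0,"offset":[0,0,1],"rot":[0,0,0]},{"jaw":0,"offset":[0,0,1],"rot":[0,0,0]},{"jaw":0,"offset":[0,0,0],"rot":[0,0,0]}])

```text
time_s: 17.95
eef_pos: [0.6243, 0.1834, 0.0358]
eef_rot: [0.0, 0.998, -0.065, -0.002]
wrist_force: [-0.0, 0.5, 0.3]
opening: -0.002
grasp_force: 0.0
```

Request:
apply_moves(moves=[{"jaw":0,"offset":[0,0,0.8],"rot":[0,0,0]},{"jaw":0,"offset":[0,0,0.8],"rot":[0,0,0]},{"jaw":0,"offset":[0,0,0.8],"rot":[0,0,0]},{"jaw":0,"offset":[0,0,0],"rot":[0,0,0]},{"jaw":0,"offset":[0,0,0],"rot":[0,0,0]}])

```text
time_s: 18.58
eef_pos: [0.6247, 0.1834, 0.0339]
eef_rot: [0.0, 0.998, -0.065, -0.002]
wrist_force: [-0.8, 0.0, 0.3]
opening: 0.001
grasp_force: 0.0
```

Request:
apply_moves(moves=[{"jaw":0,"offset":[0,0,0.8],"rot":[0,0,0]},{"jaw":0,"offset":[0,0,0.8],"rot":[0,0,0]},{"jaw":0,"offset":[0,0,0.8],"rot":[0,0,0]},{"jaw":0,"offset":[0,0,0],"rot":[0,0,0]},{"jaw":0,"offset":[0,0,0],"rot":[0,0,0]}])

```text
time_s: 19.2
eef_pos: [0.6247, 0.1834, 0.0315]
eef_rot: [0.0, 0.998, -0.065, -0.002]
wrist_force: [0.2, 0.1, 0.2]
opening: -0.001
grasp_force: 0.2
```

```bash
cat >> h.py <<'E'
def plate(save=None):
    p,r,o=pose();im,W=wristW();T=R.from_euler('z',TY).inv()
    B=T.apply((W-TO).reshape(-1,3)).reshape(W.shape)*1000;i=im.astype(int)
    m=(i.min(-1)>90)&(abs(B[...,1])<38)&(abs(B[...,1])>10)&(B[...,0]>-45)&(B[...,0]<62)&(B[...,2]>52)&(B[...,2]<85)
    A=B[m];c=np.linalg.lstsq(np.c_[A[:,:2],np.ones(len(A))],A[:,2],rcond=None)[0];print('plate',m.sum(),c.round(4),'top z at 42:',(c[2]+42*c[0]).round(1),'xmax',np.percentile(A[:,0],99.5).round(1))
    m=(i[...,0]>130)&(i[...,1]>100)&(i[...,2]<80)&(B[...,2]>55)&(abs(B[...,1])<60)
    for s in(-1,1):
        k=m&(s*B[...,1]>0)
        if k.sum(): print('catch',s,k.sum(),np.percentile(B[k],[2,98],axis=0).round(1).tolist())
    Q=r.inv().apply((W-p).reshape(-1,3)).reshape(W.shape)*1000
    print('tip',Q[292:304:2,313].round(0).tolist())
    if save: cv2.imwrite(save,im[...,::-1])
E
python3 -c "
from h import *
now();plate()"
```

```text
pivot [-14.   -0.4  54.2] lip [-30.   -0.4  56.1] tilt 0.39 yaw 0.02 F tester [0.2 0.1 0.2] M [-0.01 -0.07  0.01] open -0.001 t 19.2
plate 8588 [2.15000e-02 6.00000e-04 6.39815e+01] top z at 42: 64.9 xmax 60.0
catch -1 2357 [[38.6, -58.1, 62.2], [58.6, -41.1, 76.3]]
catch 1 2338 [[39.1, 41.0, 62.2], [58.8, 58.0, 76.2]]
tip [[12.0, -2.0, -34.0], [11.0, -2.0, -34.0], [10.0, -2.0, -34.0], [12.0, -2.0, -40.0], [12.0, -2.0, -42.0], [12.0, -2.0, -43.0]]
```

View picture.

```bash
python3 - <<'E'
from h import *
im,d=ctrl.camera('scene');im2,W=wristW()
a=cv2.resize(im[110:270,290:450],(400,600),interpolation=cv2.INTER_CUBIC);b=cv2.resize(im2[60:420,200:440],(400,600))
cv2.imwrite('pics/s8.png',np.hstack([a,b])[...,::-1])
T=R.from_euler('z',TY).inv();B=T.apply((W-TO).reshape(-1,3)).reshape(W.shape)*1000
for y0 in(-36,-25,25,36):
    print(y0,[(x0,np.nanmedian(B[...,2][(abs(B[...,0]-x0)<2)&(abs(B[...,1]-y0)<2)]).round(1)) for x0 in range(-70,68,8)])
E
```

```text
-36 [(-70, np.float64(nan)), (-62, np.float64(nan)), (-54, np.float64(nan)), (-46, np.float64(nan)), (-38, np.float64(nan)), (-30, np.float64(nan)), (-22, np.float64(nan)), (-14, np.float64(nan)), (-6, np.float64(nan)), (2, np.float64(nan)), (10, np.float64(nan)), (18, np.float64(nan)), (26, np.float64(63.9)), (34, np.float64(125.0)), (42, np.float64(138.4)), (50, np.float64(138.0)), (58, np.float64(62.6)), (66, np.float64(58.8))]
-25 [(-70, np.float64(nan)), (-62, np.float64(nan)), (-54, np.float64(nan)), (-46, np.float64(nan)), (-38, np.float64(nan)), (-30, np.float64(nan)), (-22, np.float64(nan)), (-14, np.float64(nan)), (-6, np.float64(nan)), (2, np.float64(nan)), (10, np.float64(nan)), (18, np.float64(63.7)), (26, np.float64(64.5)), (34, np.float64(123.2)), (42, np.float64(121.7)), (50, np.float64(122.1)), (58, np.float64(66.6)), (66, np.float64(58.8))]
25 [(-70, np.float64(nan)), (-62, np.float64(nan)), (-54, np.float64(nan)), (-46, np.float64(nan)), (-38, np.float64(nan)), (-30, np.float64(nan)), (-22, np.float64(nan)), (-14, np.float64(nan)), (-6, np.float64(nan)), (2, np.float64(nan)), (10, np.float64(nan)), (18, np.float64(63.5)), (26, np.float64(64.3)), (34, np.float64(123.1)), (42, np.float64(122.0)), (50, np.float64(122.2)), (58, np.float64(66.6)), (66, np.float64(58.8))]
36 [(-70, np.float64(nan)), (-62, np.float64(nan)), (-54, np.float64(nan)), (-46, np.float64(nan)), (-38, np.float64(nan)), (-30, np.float64(nan)), (-22, np.float64(nan)), (-14, np.float64(nan)), (-6, np.float64(nan)), (2, np.float64(nan)), (10, np.float64(nan)), (18, np.float64(nan)), (26, np.float64(64.2)), (34, np.float64(124.7)), (42, np.float64(138.8)), (50, np.float64(138.4)), (58, np.float64(63.9)), (66, np.float64(58.8))]
  return np.nanmean(a, axis, out=out, keepdims=keepdims)
```

View pics/s8.png

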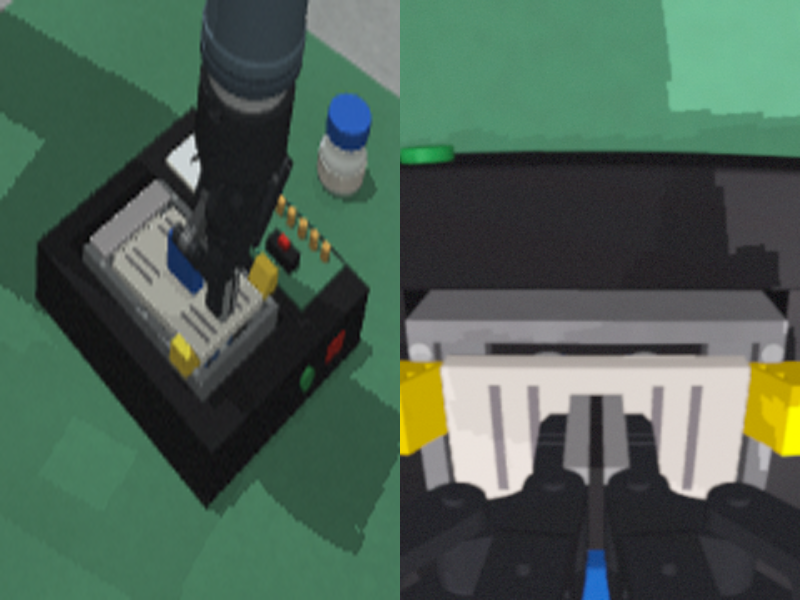

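The free end is going down: tilt is now about 4°, both catches are pushed back, and the lip end is still under the ledge. I'll keep pressing in small steps.

Request:
apply_moves(moves=[{"jaw":0,"offset":[0,0,0.8],"rot":[0,0,0]},{"jaw":0,"offset":[0,0,0.8],"rot":[0,0,0]},{"jaw":0,"offset":[0,0,0.8],"rot":[0,0,0]},{"jaw":0,"offset":[0,0,0],"rot":[0,0,0]},{"jaw":0,"offset":[0,0,0],"rot":[0,0,0]}])

```text
time_s: 19.98
eef_pos: [0.6246, 0.1834, 0.0291]
eef_rot: [0.0, 0.998, -0.065, -0.002]
wrist_force: [0.0, 0.1, 0.2]
opening: -0.002
grasp_force: 0.1
```

Request:
apply_moves(moves=[{"jaw":0,"offset":[0,0,0.6],"rot":[0,0,0]},{"jaw":0,"offset":[0,0,0.6],"rot":[0,0,0]},{"jaw":0,"offset":[0,0,0.6],"rot":[0,0,0]},{"jaw":0,"offset":[0,0,0],"rot":[0,0,0]},{"jaw":0,"offset":[0,0,0],"rot":[0,0,0]}])

```text
time_s: 20.6
eef_pos: [0.6247, 0.1834, 0.0273]
eef_rot: [0.0, 0.998, -0.065, -0.002]
wrist_force: [0.9, 0.3, 0.1]
opening: -0.001
grasp_force: 0.1
```

```bash
cat >> h.py <<'E'
def prof():
    im,W=wristW();T=R.from_euler('z',TY).inv();B=T.apply((W-TO).reshape(-1,3)).reshape(W.shape)*1000;i=im.astype(int)
    m=(i.min(-1)>90)&(abs(B[...,1])<34)&(abs(B[...,1])>18)&(B[...,0]>15)&(B[...,0]<61)&(B[...,2]>52)&(B[...,2]<85)
    A=B[m];A=A[abs(A[:,2]-np.median(A[:,2]))<6];c=np.polyfit(A[:,0],A[:,2],1);print('prof slope deg',np.degrees(c[0]).round(2),'z at -56,42,58',np.polyval(c,[-56,42,58]).round(1))
    m=(i[...,0]>130)&(i[...,1]>100)&(i[...,2]<80)&(B[...,2]>55)&(abs(B[...,1])<60)
    for s in(-1,1):
        k=m&(s*B[...,1]>0)
        if k.sum(): print('catch',s,k.sum(),np.percentile(B[k],[2,98],axis=0).round(1).tolist())
E
python3 -c "
from h import *
now();prof()"
```

```text
pivot [-14.   -0.4  50. ] lip [-30.   -0.4  51.9] tilt 0.39 yaw 0.03 F tester [0.9 0.4 0.1] M [ 0.01 -0.05  0.01] open -0.001 t 20.6
prof slope deg -0.35 z at -56,42,58 [61.7 61.1 61. ]
catch -1 2561 [[38.7, -58.0, 61.9], [58.6, -40.3, 76.2]]
catch 1 2581 [[39.0, 40.2, 61.9], [58.8, 58.0, 76.3]]
```

Request:
apply_moves(moves=[{"jaw":0,"offset":[0,0,0.6],"rot":[0,0,0]},{"jaw":0,"offset":[0,0,0.6],"rot":[0,0,0]},{"jaw":0,"offset":[0,0,0.6],"rot":[0,0,0]},{"jaw":0,"offset":[0,0,0],"rot":[0,0,0]},{"jaw":0,"offset":[0,0,0],"rot":[0,0,0]}])

```text
time_s: 21.28
eef_pos: [0.6247, 0.1834, 0.0255]
eef_rot: [0.0, 0.998, -0.065, -0.002]
wrist_force: [0.2, 0.1, 0.6]
opening: 0.004
grasp_force: 0.0
```

```bash
python3 -c "
from h import *
now();prof()"
```

```text
pivot [-14.   -0.4  48.2] lip [-30.1  -0.4  50.1] tilt 0.39 yaw 0.03 F tester [0.2 0.1 0.6] M [-0.01 -0.02 -0.03] open 0.004 t 21.27
prof slope deg -1.57 z at -56,42,58 [61.4 58.7 58.3]
catch -1 2620 [[39.0, -53.8, 61.8], [58.6, -36.1, 76.2]]
catch 1 2623 [[39.1, 35.6, 61.9], [58.8, 53.3, 76.2]]
```

Both catches have sprung back over the plate, with noses at about ±36 mm and the plate top at 58 mm. Retreating to check.

Request:
apply_moves(moves=[{"jaw":0,"offset":[0,0,-5],"rot":[0,0,0]},{"jaw":0,"offset":[0,0,-30],"rot":[0,0,0]},{"jaw":0,"offset":[-20,0,-40],"rot":[0,0,0]},{"jaw":0,"offset":[-20,0,-40],"rot":[0,0,0]},{"jaw":0,"offset":[0,0,0],"rot":[0,0,0]}])

```text
time_s: 21.95
eef_pos: [0.5873, 0.1894, 0.1455]
eef_rot: [-0.0, 0.998, -0.065, 0.002]
wrist_force: [0.5, 0.6, 0.1]
opening: -0.002
grasp_force: 0.0
```

```bash
python3 - <<'E'
from h import *
wristW();now()
im,W=wristW();T=R.from_euler('z',TY).inv();B=T.apply((W-TO).reshape(-1,3)).reshape(W.shape)*1000;i=im.astype(int)
m=(i.min(-1)>90)&(abs(B[...,1])<34)&(abs(B[...,1])>10)&(B[...,0]>-52)&(B[...,0]<58)&(B[...,2]>50)&(B[...,2]<75)
A=B[m];c=np.linalg.lstsq(np.c_[A[:,:2],np.ones(len(A))],A[:,2],rcond=None)[0];print('plate',m.sum(),c.round(4))
w=(abs(B[...,2]-50.8)<2)&(B[...,0]<-80)|(abs(B[...,2]-50.8)<2)&(B[...,0]>85)&(abs(B[...,1])<70)
A=B[w];print('deck',len(A),np.linalg.lstsq(np.c_[A[:,:2],np.ones(len(A))],A[:,2],rcond=None)[0].round(4))
prof()
cv2.imwrite('pics/w9.png',im[...,::-1])
E
```

```text
pivot [-5.260e+01  1.000e-01  1.656e+02] lip [-6.870e+01  1.000e-01  1.674e+02] tilt 0.65 yaw 0.05 F tester [-0.2  0.8  0.5] M [ 0.01  0.06 -0.  ] open 0.002 t 22.0
plate 9030 [2.00000e-04 1.20000e-03 5.89075e+01]
deck 8388 [3.00000e-04 9.00000e-04 5.07696e+01]
prof slope deg -0.12 z at -56,42,58 [59.1 58.9 58.9]
catch -1 887 [[39.1, -53.8, 63.0], [58.3, -36.3, 76.6]]
catch 1 878 [[39.2, 35.9, 63.2], [58.4, 53.2, 76.6]]
```

View pics/w9.png

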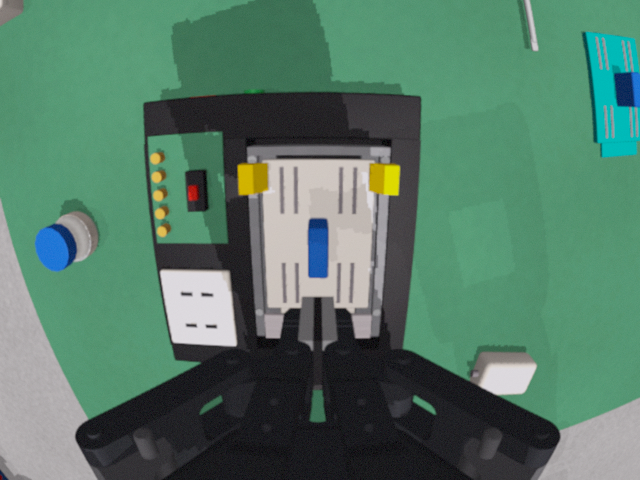

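The cover lies flat in the bay: its top is 8.1 mm above the deck and level, and both yellow catches at (252,178) and (384,179) are over its edges. The hand is clear, so I'm handing in.

```bash
python3 -c "
from bench import ctrl
print(ctrl.hand_in())"
```

```text
the job is handed in; nothing more can be done
None
```

The cover is back on: hooked fully under the ledge, pressed flat, both yellow catches sprung back over it, and the arm clear. I handed the job in at about 22 s; no verdict was returned.

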